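# Pin the brass elephant on the display stand

### The arm

A 6-joint arm with a two-finger parallel gripper is mounted at the origin on the work surface. World frame = base frame: x ahead of the robot, y to its left, z up, the work surface at z = 0. Lengths are in m, angles in degrees, forces in N, time in s.
With the tool pointing down it reaches from about 0.4 to 0.825 m from the base axis. Payload 7 kg.
Tool frame: the origin (TCP) lies midway between the tips of the shut fingers; the grasp point (between the pads) lies 19 mm behind it; z points along the fingers, y is the direction in which the jaws open and shut (so a half turn about z gives the same grasp; the last joint's range is limited). The gripper opens to 88 mm and grips with 3 to 60 N. Pads are 19 mm wide; open, the fingers measure 130 mm over their backs; the gripper's body (78 mm by 193 mm) begins 47 mm behind the grasp point.
Start: joints at [81.194, 20.546, 0.682, 0, -70.136, -16.507], TCP at [0.289, 0.61, 0.227] pointing down, gripper open.
Joint ranges: [-176.03, 176.03], [-82.01, 121.73], [-58.28, 71.71], [-173.87, 95.51], [-174.79, -0.11], [-173.66, 173.66]. Speed limits (degrees/s): [136.94, 136.94, 172.46, 180, 180, 180].

### API

Orientations are given as [roll, pitch, yaw] about the fixed x, y, z axes, in that order (R = Rz(yaw) Ry(pitch) Rx(roll)).
In Python, from plant import sensors, cams, job gives the robot as it stands.
- The arm moves only by the tool move_arm, never from a script. Its argument "commands" is a list of rows, each a list of 7 numbers: the finger opening in cm, from 0 to 8.76, then the shift along the tool's x, y, z in cm, then the turn, a rotation vector about the tool's x, y, z in rad. In form: [[hand, x, y, z, wx, wy, wz], ...]. A call has exactly 8 rows; each row is the pose to reach, as a shift and turn from the pose commanded when the call began, along the tool's axes at that moment; what a row does not reach only later rows make up. A row lasts 1/8 s, in which the tool goes at most 62.5 mm and 10.7 degrees, less where a joint would pass 70% of its speed; a pose out of reach is approached as far as the arm can. A call with a gripper value outside its range is refused whole. The fingers move at their own pace and stop on an object; the grip force is fixed at half the most. Time passes only in rows, so rows that repeat a pose let the fingers close, or fill a call up. It gives the time, the measured TCP pose, the force and the opening at its end, in the units of the state.
- sensors.get_obs(): the state, without advancing time (a new reading comes with each control period).
- cams.snapshot(name): name is "scene" or "top" or "wrist"; returns a dict with "frame" (384x512x3 uint8, red, green, blue), "camera_matrix" (3x3 intrinsics, pixels), "dist_coeffs" ([k1, k2, p1, p2, k3] as OpenCV has them; the pictures are not rectified), "R" (3x3) and "t" (3): a world point X has camera coordinates R X + t. Camera axes: x right, y down, z forward; pixel columns grow to the right and rows downward; lengths in m; the calibration is good to about 2 mm. A picture is of the moment at which its call begins. There is no depth.
- job.close_job(): hands the job in, once; it reports no verdict.
The state is a dict: "clock": time; "joint_pos": joint angles; "qvel": joint speeds; "tau": joint torques, N m; "tool_pos": TCP position; "orientation": TCP orientation; "force": force on the tool from outside, world axes, zero at the start; "moment": the same for the moment, N m; "opening": finger opening in m.
Only numpy, scipy, OpenCV 4.12 (cv2) and the standard library are available. Lean on these libraries where they do the work, as an engineer would, in place of code of your own. Each camera call takes 0.05 s, during which the arm holds its last target.

### The job

Take the brass elephant from the stock rack and stand it on the black deck of the display stand, pin down and broadside against the front lip. Pressing only lightly, slide it along the lip until the pin under its base finds the hole in the deck, then seat it fully home, upright, and let go; leave the black elephant, the vase and the bowl alone.

Things in the scene. Friction and masses are not known exactly. Their poses are not given: they have to be found in the camera images.
- brass_elephant: Brass elephant, red saddle cloth, about 0.3 kg. Origin: middle of its base's underside; z up, x to the trunk, y across. Base 56 (x) by 44 (y) by 10 mm. Head top 74 mm up, trunk reaches x = +49 mm. Under the base's middle a fixed steel pin points down: 9 mm diameter, 10 mm long, 1.2 mm chamfer. Starts on the rack, at either end, pin between the battens; yaw varies.
- brass_grip (a point): Where to grip the brass elephant: middle of its torso, 50 mm above the base's underside, axes as the elephant's. The torso is a block with flat sides, 30 mm wide (y: close the fingers along y), 46 mm long (x), from 32 to 66 mm above the base's underside; ears and head lie more than 15 mm towards +x.
- black_elephant: The same figure in black with a blue saddle cloth, at the other end of the rack, to be left alone. Same origin, axes and sizes.
- rack: Fixed pale wooden stock rack: two battens 22 mm wide, 270 mm long (along y), 22 mm apart, tops 30 mm above the table. Origin: its middle, at table height. The figures stand on it about 65 mm to either side of the middle, their length roughly along it.
- stand: Fixed dark wooden display stand, 340 mm (y) by 90 mm (x), yaw varies. Origin: under its middle at table height; z up. Black lacquered deck 40 mm above the table, open from x = -44 to +30 and y = -85 to +85 mm. Front lip along y, inner face at x = +30 mm, top 18 mm above the deck. Red-topped shoulders, 22 mm above the deck, close it beyond y = -85 and +85 mm.
- hole_row (a point): Point on the deck's top at stand x = +8, y = 0 mm, 22 mm from the lip (axes as the stand's). One unmarked blind hole, 10.5 mm wide, 12.5 mm deep, 1.2 mm chamfer, lies on the line along y through it, at an unknown place within 40 mm either way. The pin meets it when the base's long side slides flat along the lip, riding 10 mm above the deck; once home the base lies on the deck.
- lip_mid (a point): Middle of the front lip's top edge, on its inner face (axes as the stand's: the lip runs along y, the deck lies towards -x). Deck and lip are rigid; their lacquer is marked by more than 30 N: touch down slowly and stay well below (5 to 10 N is enough).
- vase: Terracotta vase, 72 mm across, 98 mm tall, standing beyond the rack, to be left alone. Origin: centre of its underside.
- bowl: Orange bowl, 76 mm across, 36 mm tall, near the robot, to be left alone. Origin: centre of its underside.
There are look-alikes about, which are no part of the job. What is meant by the brass_elephant is not turquoise, and is the larger of those in its own colour.

How it is judged:
By the outcome, as a careful person would: the job done as asked, in the order asked, and still so for the second after the job is handed in, with the robot touching nothing.
It also fails if it takes over 72 s, if anything falls off the work surface, if the arm or the gripper's body presses on something with over 40 N, if the wrist force passes 120 N, or if a joint passes its speed limit or range.

## Working session

There is one attempt and no reset: what is moved stays moved. The work goes in short steps, Python scripts to look and compute and a tool call to move; the robot and the scene stay as the last step left them, time stands still between calls to the robot, and variables do not carry over. Pictures are saved under pics/ and viewed, and the job is handed in when it is done.

Besides the shell and the picture viewer there is one more tool, called after ">>>" in YAML: its name, and indented under it one key for each argument. move_arm: Moves the arm, as the interface text tells. Its arguments: {"type":"object","properties":{"commands":{"type":"array"}},"required":["commands"]}

```bash
ls; mkdir -p pics
python3 - <<'E'
from plant import sensors,cams
import cv2
print(sensors.get_obs())
for n in ["scene","top","wrist"]:
    s=cams.snapshot(n); cv2.imwrite(f"pics/{n}0.png",s["frame"][:,:,::-1])
    print(n,s["camera_matrix"],s["dist_coeffs"],s["R"],s["t"])
E
```

```text
pics
{'clock': 0.0, 'joint_pos': array([ 8.11913898e+01,  2.05924374e+01,  6.31940989e-01, -2.10487945e-02,
       -7.01355197e+01, -1.65075058e+01]), 'qvel': array([ 0.02118733, -0.07469687, -0.08968733, -0.00059728, -0.08458772,
       -0.0650757 ]), 'tau': array([ 1.12585494e-03, -5.82714951e+01,  2.93047857e+01,  6.99664369e+00,
        6.93904716e-03, -1.66024356e-04]), 'tool_pos': array([0.28843865, 0.60970817, 0.22559453]), 'orientation': array([ 1.79902319e+02, -8.31355102e-03, -2.53232778e+01]), 'force': array([ 0.57363972,  0.41102806, -0.5130016 ]), 'moment': array([ 0.00188757,  0.0238849 , -0.02825734]), 'opening': 0.08761273727431017}
scene [[478.82410174   0.         253.35283372]
 [  0.         478.82410174 187.86825614]
 [  0.           0.           1.        ]] [-0.1596755  0.         0.         0.         0.       ] [[ 0.80384702  0.59481031 -0.00553785]
 [ 0.50538108 -0.68784018 -0.52102384]
 [-0.31371951  0.41602473 -0.85352416]] [-0.4434092  -0.2604758   1.09646758]
top [[492.72263177   0.         262.10574143]
 [  0.         492.72263177 192.92242467]
 [  0.           0.           1.        ]] [0.03596936 0.         0.         0.         0.        ] [[ 0.02226091 -0.99971955  0.00807856]
 [-0.98789301 -0.02323706 -0.15338654]
 [ 0.15353125 -0.00456623 -0.98813324]] [-0.03875068  0.60323883  1.11356348]
wrist [[324.62816329   0.         257.24536256]
 [  0.         324.62816329 191.98078017]
 [  0.           0.           1.        ]] [-0.07306532  0.          0.          0.          0.        ] [[-0.42754605 -0.90399212  0.00161826]
 [-0.86621483  0.41018995  0.28533501]
 [-0.2586044   0.12059209 -0.95842648]] [ 0.67386132 -0.03430603  0.39062158]
```

View pics/scene0.png

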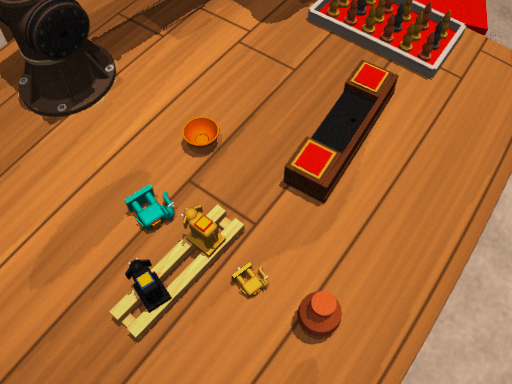

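View pics/top0.png

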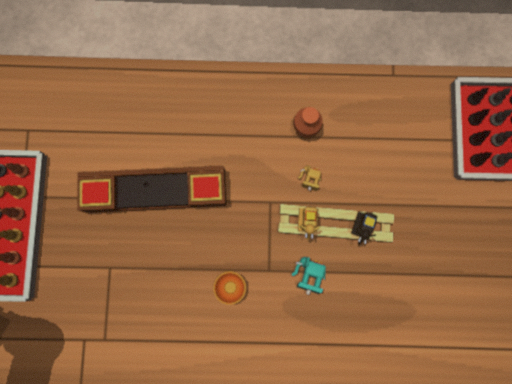

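View pics/wrist0.png

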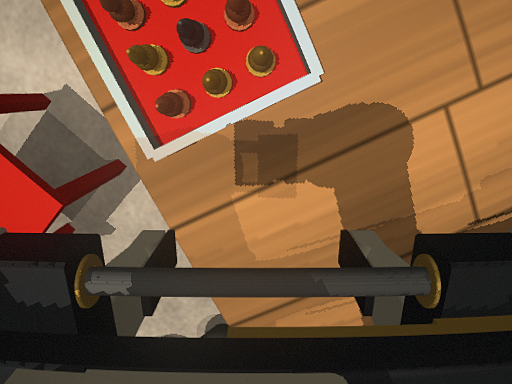

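```bash
cat > h.py <<'E'
import numpy as np,cv2
from plant import sensors,cams
def ray(s,uv):
    p=cv2.undistortPoints(np.array([[uv]],float),s["camera_matrix"],np.array(s["dist_coeffs"]))[0,0]
    R=np.array(s["R"]);t=np.array(s["t"]);c=-R.T@t
    return c,R.T@np.array([p[0],p[1],1])
def onz(s,uv,z):
    c,d=ray(s,uv); return c+d*(z-c[2])/d[2]
def proj(s,X):
    R=np.array(s["R"]);return cv2.projectPoints(np.array(X,float).reshape(-1,1,3),cv2.Rodrigues(R)[0],np.array(s["t"],float),s["camera_matrix"],np.array(s["dist_coeffs"]))[0][:,0]
def tri(s1,uv1,s2,uv2):
    c1,d1=ray(s1,uv1);c2,d2=ray(s2,uv2)
    a=np.linalg.lstsq(np.stack([d1,-d2],1),c2-c1,rcond=None)[0]
    p,q=c1+a[0]*d1,c2+a[1]*d2
    return (p+q)/2,np.linalg.norm(p-q)
def crop(s,name,x0,y0,w,h,k):
    im=cv2.resize(s["frame"][y0:y0+h,x0:x0+w,::-1],None,fx=k,fy=k,interpolation=cv2.INTER_CUBIC);cv2.imwrite(f"pics/{name}.png",im)
E
python3 - <<'E'
from h import *
s=cams.snapshot("top"); crop(s,"t_st",70,155,170,65,4.5); crop(s,"t_rk",270,155,135,150,4)
s=cams.snapshot("scene"); crop(s,"s_st",270,50,140,150,4); crop(s,"s_rk",100,170,190,170,4)
E
```

```text
(no output)
```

View pics/t_st.png

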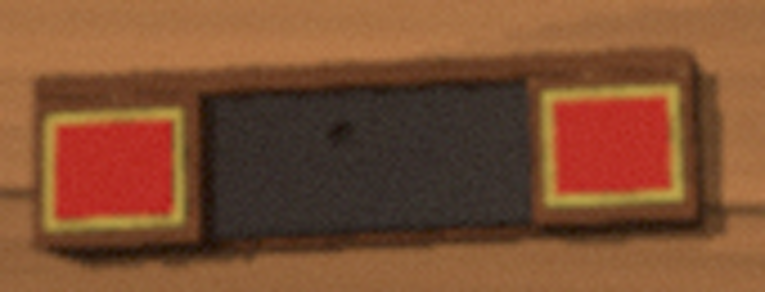

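View pics/t_rk.png

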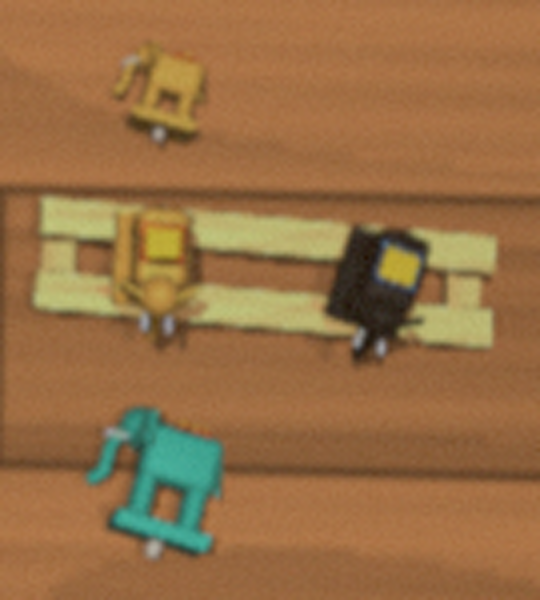

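View pics/s_st.png

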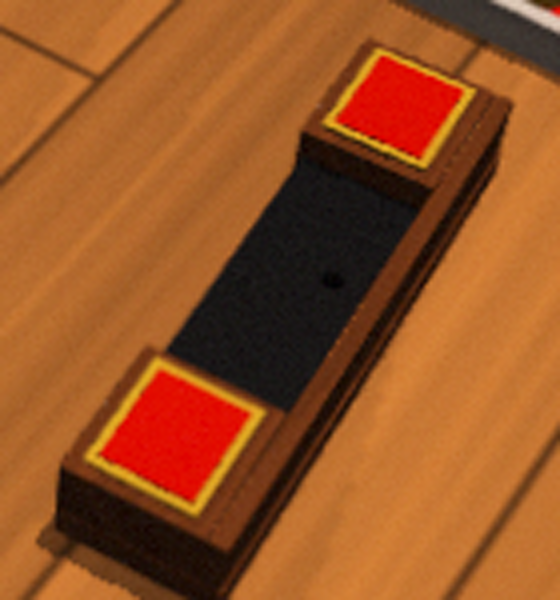

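View pics/s_rk.png

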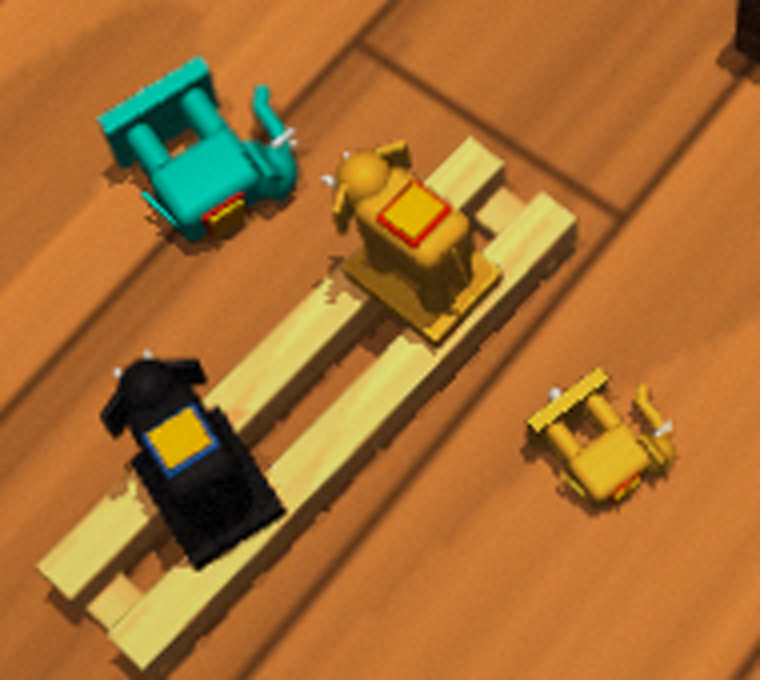

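Run:
```python
from h import *
def comps(m,s,minA=20):
    n,l,st,c=cv2.connectedComponentsWithStats(m.astype(np.uint8))
    return [(st[i,4],c[i],st[i,:4]) for i in range(1,n) if st[i,4]>=minA]
S={n:cams.snapshot(n) for n in("scene","top")}
for n,s in S.items():
    h=cv2.cvtColor(s["frame"],cv2.COLOR_RGB2HSV);H,Sa,V=[h[...,i].astype(int) for i in range(3)]
    print(n)
    red=((H<5)|(H>174))&(Sa>190)&(V>140)
    for a,c,b in comps(red,s): print(" red",a,c.round(1),b,onz(s,c,.062).round(4))
    blk=(V<70)
    for a,c,b in comps(blk,s,80): print(" dark",a,c.round(1),b,onz(s,c,.04).round(4))
    yel=(H>20)&(H<30)&(Sa>170)&(V>150)
    for a,c,b in comps(yel,s,10): print(" yel",a,c.round(1),b,onz(s,c,.097).round(4))
    org=(H>5)&(H<16)&(Sa>225)&(V>180)
    for a,c,b in comps(org,s,100): print(" org",a,c.round(1),b,onz(s,c,.02).round(4))
```

```text
scene
 red 63 [324.9   8.2] [319   1  12  14] [0.3981 0.4987 0.062 ]
 red 20 [376.2   3.1] [375   0   4   8] [0.4883 0.5963 0.062 ]
 red 1133 [462.3  10.3] [415   0  73  29] [0.6735 0.7173 0.062 ]
 red 116 [342.5  13.4] [335   4  16  18] [0.4422 0.5079 0.062 ]
 red 237 [383.7  22.4] [370   4  29  35] [0.5373 0.5404 0.062 ]
 red 158 [361.8  18.6] [352   6  20  25] [0.4887 0.5197 0.062 ]
 red 280 [402.6  30.4] [389  12  29  36] [0.5864 0.5434 0.062 ]
 red 327 [422.4  38.6] [408  20  30  37] [0.6365 0.5471 0.062 ]
 red 274 [440.7  46.4] [427  28  29  37] [0.6826 0.5503 0.062 ]
 red 428 [369.5  76.2] [355  64  30  25] [0.5955 0.3595 0.062 ]
 red 645 [313.3 158.5] [295 143  37  32] [0.6138 0.1054 0.062 ]
 dark 8811 [55.4 54.7] [  0   0 116 117] [-0.043   0.0173  0.04  ]
 dark 189 [155.3   8.6] [141   0  32  19] [0.0419 0.2756 0.04  ]
 dark 144 [360.2   6.7] [350   0  21  15] [0.4526 0.5858 0.04  ]
 dark 750 [421.6  20.3] [387   0  73  50] [0.6003 0.6375 0.04  ]
 dark 140 [129.3  24.2] [105  13  54  22] [0.0304 0.195  0.04  ]
 dark 1168 [372.2  45.4] [308  12 133  66] [0.5453 0.4749 0.04  
[... 2281 characters left out ...]
8.6] [492 153  20  13] [ 0.7011 -0.5949  0.04  ]
 dark 644 [ 38.  227.6] [ 28 154  19 146] [0.5116 0.4925 0.04  ]
 dark 2666 [150.7 191.7] [ 82 172 145  41] [0.6017 0.2381 0.04  ]
 dark 80 [ 13.3 190. ] [  4 187  17   8] [0.5983 0.5573 0.04  ]
 dark 91 [ 10.2 212.3] [  0 209  19   9] [0.5458 0.5591 0.04  ]
 dark 359 [362.2 226.8] [352 213  24  32] [ 0.5301 -0.2612  0.04  ]
 dark 92 [  7.  257.2] [  0 253  14   9] [0.4424 0.5556 0.04  ]
 dark 80 [  2.8 322.4] [  0 315   9  17] [0.2978 0.5492 0.04  ]
 dark 112 [ 28.4 338.6] [  0 337  63   4] [0.2636 0.4893 0.04  ]
 yel 58 [310.4 215.3] [307 212   8   8] [ 0.5481 -0.1338  0.097 ]
 yel 42 [369.2 221.3] [366 218   8   7] [ 0.5377 -0.2651  0.097 ]
```

```bash
cat >> h.py <<'E'
from scipy.spatial.transform import Rotation as Ro
def Rt(o): return Ro.from_euler('xyz',o['orientation'],degrees=True)
def go(p,yaw,o=None,rpy=None):
    o=o or sensors.get_obs();R=Rt(o)
    d=R.inv().apply(np.array(p)-o['tool_pos'])*100
    T=Ro.from_euler('xyz',rpy or [180,0,yaw],degrees=True)
    w=(R.inv()*T).as_rotvec()
    print("shift cm",d.round(2),"turn",w.round(4))
E
python3 - <<'E'
from h import *
s=cams.snapshot("wrist");R=s["R"];c=-R.T@s["t"];o=sensors.get_obs()
print("cam in tool",Rt(o).inv().apply(c-o['tool_pos']), "axes",Rt(o).inv().apply(R[2]))
go([.48,-.133,.25],0)
E
```

```text
cam in tool [ 0.07856641  0.00032358 -0.1572593 ] axes [-2.85430531e-01  3.05705011e-04  9.58399352e-01]
shift cm [49.08 58.99 -2.34] turn [ 2.000e-04  0.000e+00 -4.418e-01]
```

>>> move_arm:
  commands:
    - [8.7,2,2,-0.3,0,0,-0.03]
    - [8.7,5.5,5.6,-0.6,0,0,-0.06]
    - [8.7,9,9.2,-1,0,0,-0.1]
    - [8.7,12.5,12.8,-1.3,0,0,-0.13]
    - [8.7,16,16.4,-1.6,0,0,-0.16]
    - [8.7,19.5,20,-2,0,0,-0.19]
    - [8.7,23,23.6,-2.3,0,0,-0.22]
    - [8.7,26.5,27.2,-2.3,0,0,-0.25]

```text
clock: 1.4
tool_pos: [0.4122, 0.2496, 0.2502]
orientation: [-179.9, -0.0, -10.9]
force: [0.2, 0.1, 0.4]
opening: 0.0869
```

Run:
```python
from h import *
go([.545,-.133,.25],0)
```

```text
shift cm [ 2.028e+01  3.505e+01 -1.000e-02] turn [-0.0011 -0.0008 -0.1904]
```

>>> move_arm:
  commands:
    - [8.7,3,5,0,0,0,-0.03]
    - [8.7,6,10,0,0,0,-0.06]
    - [8.7,9,15,0,0,0,-0.09]
    - [8.7,12,20,0,0,0,-0.12]
    - [8.7,15,25,0,0,0,-0.15]
    - [8.7,18,30.5,0,0,0,-0.17]
    - [8.7,20.3,35.1,0,0,0,-0.19]
    - [8.7,20.3,35.1,0,0,0,-0.19]

```text
clock: 2.4
tool_pos: [0.5445, -0.1354, 0.2489]
orientation: [180.0, 0.1, -0.3]
force: [-0.9, 0.2, -0.6]
opening: 0.0867
```

Run:
```python
from h import *
o=sensors.get_obs();print(o['tool_pos'],o['orientation'],o['joint_pos'])
s=cams.snapshot("wrist");cv2.imwrite("pics/w1.png",s["frame"][:,:,::-1])
```

```text
[ 0.54446703 -0.13540142  0.24893155] [ 1.79976032e+02  5.76175920e-02 -3.42109824e-01] [ 6.03726515e+00  9.05794189e+00 -1.19214624e+01  1.86470269e-02
 -6.90805207e+01  8.36139699e+01]
```

View pics/w1.png

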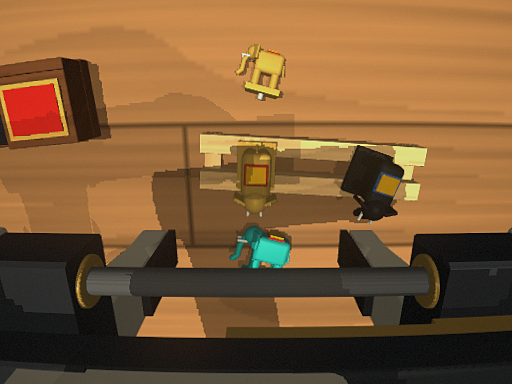

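Run:
```python
from h import *
s=cams.snapshot("wrist");crop(s,"w1c",215,130,90,100,6)
```

```text
(no output)
```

View pics/w1c.png

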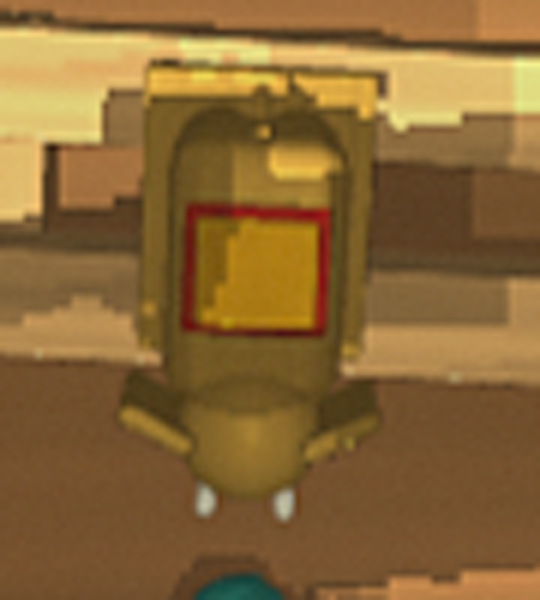

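Run:
```python
from h import *
s=cams.snapshot("wrist")
f=lambda p,z:onz(s,(p[0]/6+215-.42,p[1]/6+130-.42),z)
q=[f(p,.097) for p in[(187,205),(329,208),(324,334),(182,331)]]
q=np.array(q);print(q.round(4),q.mean(0).round(4))
a=lambda v:np.degrees(np.arctan2(v[1],v[0]))
print("fwd",a(q[2]+q[3]-q[0]-q[1]),"left->",a(q[1]+q[2]-q[0]-q[3])-90)
b=np.array([f(p,.04) for p in[(148,97),(380,104)]]);print(b.round(4),np.linalg.norm(b[1]-b[0]),a(b[1]-b[0]))
tor=np.array([f(p,.09) for p in [(175,160),(165,370),(347,170),(335,375)]]);print(tor.round(4),a(tor[1]-tor[0]),a(tor[3]-tor[2]))
w=cv2.cvtColor(s["frame"],cv2.COLOR_RGB2HSV)
st=cams.snapshot("scene");print(tri(st,(202.8,222.3),cams.snapshot("top"),(310.4,215.3)))
```

```text
[[ 0.5586 -0.1227  0.097 ]
 [ 0.558  -0.1456  0.097 ]
 [ 0.5369 -0.145   0.097 ]
 [ 0.5375 -0.1216  0.097 ]] [ 0.5478 -0.1337  0.097 ]
fwd 177.57648971243455 left-> -181.45686088381507
[[ 0.5677 -0.1135  0.04  ]
 [ 0.5662 -0.1573  0.04  ]] 0.043824139078051015 -91.94208466193072
[[ 0.5647 -0.1205  0.09  ]
 [ 0.5287 -0.1183  0.09  ]
 [ 0.563  -0.1488  0.09  ]
 [ 0.5277 -0.1471  0.09  ]] 176.4342187259645 177.2275405214609
(array([ 0.54781955, -0.13357021,  0.09923529]), np.float64(3.860579185411439e-05))
```

Run:
```python
from h import *
go([.541,-.134,.064],-2.2)
```

```text
shift cm [-0.32  0.27 18.58] turn [-0.0002 -0.0004  0.0377]
```

>>> move_arm:
  commands:
    - [8.7,-0.1,0,2,0,0,0.01]
    - [8.7,-0.2,-0.1,5,0,0,0.02]
    - [8.7,-0.3,-0.1,8,0,0,0.03]
    - [8.7,-0.3,-0.1,11,0,0,0.035]
    - [8.7,-0.3,-0.1,13.5,0,0,0.035]
    - [8.7,-0.3,-0.1,15,0,0,0.035]
    - [8.7,-0.3,-0.1,15.5,0,0,0.035]
    - [8.7,-0.3,-0.1,15.5,0,0,0.035]

```text
clock: 3.65
tool_pos: [0.5416, -0.131, 0.095]
orientation: [180.0, -0.0, -2.1]
force: [-0.9, -0.7, 0.6]
opening: 0.087
```

Run:
```python
from h import *
go([.541,-.134,.064],-2.2)
s=cams.snapshot("wrist");cv2.imwrite("pics/w2.png",s["frame"][:,:,::-1]);print(sensors.get_obs()['tool_pos'])
```

```text
shift cm [-0.05  0.3   3.1 ] turn [ 0.0001 -0.0006  0.0022]
[ 0.5418281  -0.13111557  0.095378  ]
```

View pics/w2.png

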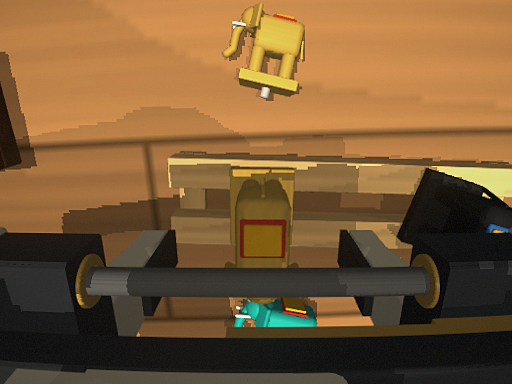

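>>> move_arm:
  commands:
    - [8.7,0,0.3,0.8,0,0,0]
    - [8.7,0,0.3,2,0,0,0]
    - [8.7,0,0.3,3.1,0,0,0]
    - [8.7,0,0.3,3.1,0,0,0]
    - [4,0,0.3,3.1,0,0,0]
    - [2.5,0,0.3,3.1,0,0,0]
    - [0,0,0.3,3.1,0,0,0]
    - [0,0,0.3,3.1,0,0,0]

```text
clock: 4.7
tool_pos: [0.5413, -0.1343, 0.0638]
orientation: [-180.0, -0.0, -2.1]
force: [0.3, -0.7, -1.0]
opening: 0.0522
```

>>> move_arm:
  commands:
    - [0,0,0,0,0,0,0]
    - [0,0,0,0,0,0,0]
    - [0,0,0,0,0,0,0]
    - [0,0,0,0,0,0,0]
    - [0,0,0,0,0,0,0]
    - [0,0,0,0,0,0,0]
    - [0,0,0,0,0,0,0]
    - [0,0,0,0,0,0,0]

```text
clock: 5.7
tool_pos: [0.5412, -0.1342, 0.0636]
orientation: [-180.0, -0.0, -2.1]
force: [0.3, 1.8, -0.4]
opening: 0.0299
```

Run:
```python
from h import *
o=sensors.get_obs();print(o)
s=cams.snapshot("wrist");cv2.imwrite("pics/w3.png",s["frame"][:,:,::-1])
s=cams.snapshot("scene");crop(s,"s3",120,130,170,170,3.5)
```

```text
{'clock': 5.7, 'joint_pos': array([ 6.18918645e+00,  1.88517265e+01, -2.59189646e+01, -4.05564372e-03,
       -4.52249481e+01,  8.17062401e+01]), 'qvel': array([-0.0931401 ,  0.04673825,  0.02201568,  0.01531366, -0.03907103,
        0.00748556]), 'tau': array([-1.11778591e+00, -4.86306775e+01,  2.18920684e+01,  5.66343427e+00,
       -3.16620735e-02,  3.78600918e-03]), 'tool_pos': array([ 0.54115712, -0.13422025,  0.06357819]), 'orientation': array([-1.79996522e+02, -3.89978384e-03, -2.10742998e+00]), 'force': array([ 0.31434455,  1.76498686, -0.35647125]), 'moment': array([ 0.75531572, -0.0472029 ,  0.01185738]), 'opening': 0.02986309336339782}
```

View pics/w3.png

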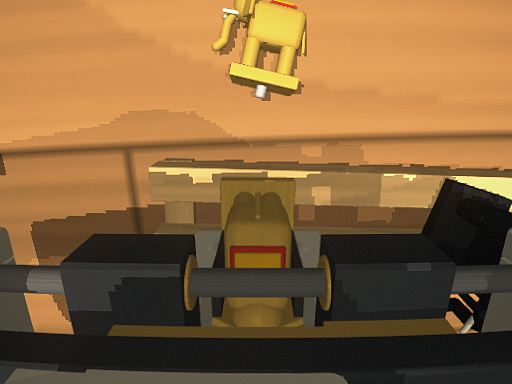

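View pics/s3.png

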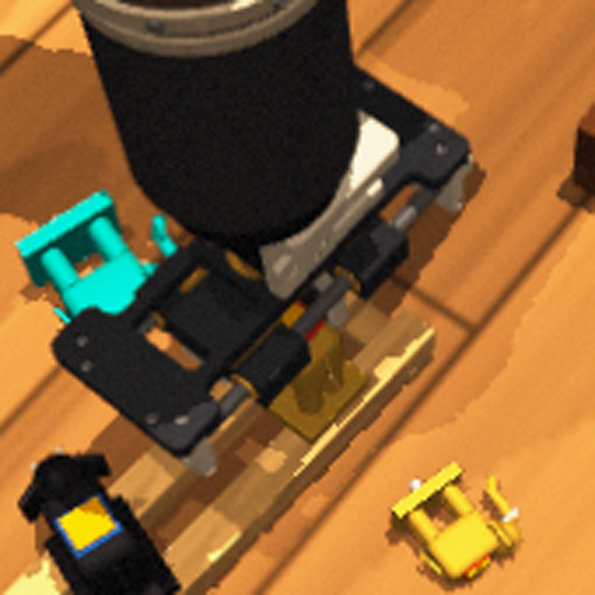

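Run:
```python
from h import *
t=cams.snapshot("top");s=cams.snapshot("scene")
for S,u0,v0,n in((t,146,184,"t"),(s,353,120,"s")):
    g=S["frame"].astype(float).sum(2);w=g[v0-5:v0+6,u0-5:u0+6];print(w.astype(int))
    m=np.clip(np.median(w)-15-w,0,None);yy,xx=np.mgrid[v0-5:v0+6,u0-5:u0+6]
    c=((m*xx).sum()/m.sum(),(m*yy).sum()/m.sum());print(n,c,onz(S,c,.04))
y=np.array([.5948,.3602])-np.array([.6132,.1064]);y/=np.linalg.norm(y);x=np.array([y[1],-y[0]])
m=(np.array([.5948,.3602])+np.array([.6132,.1064]))/2
print("yaw",np.degrees(np.arctan2(x[1],x[0])))
for S,c in((t,(146,184)),(s,(353.2,120))):
    h=onz(S,c,.04)[:2]; print("hole rel red centre stand axes",x@(h-m),y@(h-m))
# lip inner edges: crop coords
for p,z in [((205,97),.058),((527,80),.058),((205,97),.04),((527,80),.04)]:
    h=onz(t,(p[0]/4.5+70-.4,p[1]/4.5+155-.4),z)[:2];print("top lip",z,x@(h-m),y@(h-m))
for p,z in [((290,413),.058),((418,215),.058)]:
    h=onz(s,(p[0]/4+270-.4,p[1]/4+50-.4),z)[:2];print("scene lip",z,x@(h-m),y@(h-m))
for p,z in [((170,352),.04),((300,160),.04)]:
    h=onz(s,(p[0]/4+270-.4,p[1]/4+50-.4),z)[:2];print("scene back",z,x@(h-m),y@(h-m))
```

```text
[[178 164 172 167 169 187 174 164 168 178 171]
 [169 179 176 171 153 170 160 159 182 180 177]
 [174 154 187 169 144 146 169 175 174 175 174]
 [165 172 159 148 121 119 134 162 174 190 167]
 [183 168 149 116  91  91 134 139 168 167 183]
 [184 175 139  99 100 121 138 142 170 164 165]
 [172 169 153 102 108 138 154 156 164 187 171]
 [168 152 166 143 112 141 165 155 162 164 179]
 [174 172 172 146 158 178 165 169 182 168 174]
 [175 165 181 169 166 168 183 165 171 176 168]
 [176 152 163 178 173 165 163 177 181 173 176]]
t (np.float64(145.2057057057057), np.float64(183.75825825825825)) [0.62044074 0.25203958 0.04      ]
[[ 88 103 106 104 106  97 104  90  99  97 103]
 [101 103  97 107  96 108 111  89  91 103  99]
 [102  97  94  88  94  98  96 100  95 106  93]
 [105  91  81  61  41  61  59  83  93  95  91]
 [105  83  79  36  38  42  37  70  88  96  95]
 [ 89  81  66  21  49  41  27  38  92 100 107]
 [ 98 103  90  55  27  44  42  61  95  97 112]
 [101  88  90 107  82  75  94  99  98 105 103]
 [ 99  89  99  95  96  96 100  82  96  98  82]
 [ 96 100  93  89 100  97  99  93  99  97 101]
 [ 95  98 102 104 102  92 100  97  89  99  95]]
s (np.float64(352.6980337078652), np.float64(119.71910112359551)) [0.62034204 0.24996096 0.04      ]
yaw 4.146576540305304
hole rel red centre stand axes 0.017081652323939506 0.015644006854798595
hole rel red centre stand axes 0.01870603670732697 0.015326198012671492
top lip 0.058 0.0357707607658155 0.0827415217172806
top lip 0.058 0.03679392545434366 -0.08347018159111964
top lip 0.04 0.03944567282614987 0.08784939374935695
top lip 0.04 0.040485061186901726 -0.08099782290741699
scene lip 0.058 0.03992054267348625 -0.08452318336103845
scene lip 0.058 0.040081601030302644 0.06430317122262447
scene back 0.04 -0.031120501860768333 -0.07021782864963538
scene back 0.04 -0.03375003765540036 0.08194017536254825
```

>>> move_arm:
  commands:
    - [0,0,0,-0.3,0,0,0]
    - [0,0,0,-1,0,0,0]
    - [0,0,0,-2.5,0,0,0]
    - [0,0,0,-5,0,0,0]
    - [0,0,0,-8,0,0,0]
    - [0,0,0,-11,0,0,0]
    - [0,0,0,-13,0,0,0]
    - [0,0,0,-13,0,0,0]

```text
clock: 6.9
tool_pos: [0.5422, -0.1343, 0.196]
orientation: [-180.0, -0.2, -2.1]
force: [1.0, -0.2, -3.7]
opening: 0.03
```

Run:
```python
from h import *
go([.6138,.222,.194],-85.85)
o=sensors.get_obs();print(o['force'],o['tool_pos'],o['opening'])
s=cams.snapshot("wrist");cv2.imwrite("pics/w4.png",s["frame"][:,:,::-1])
s=cams.snapshot("scene");crop(s,"s4",120,100,170,170,3.5)
```

```text
shift cm [  5.85 -35.87   0.24] turn [-0.0034 -0.0033  1.4617]
[ 1.0148043  -0.22043861 -3.7058753 ] [ 0.54215665 -0.13433762  0.19604593] 0.03002526940546141
```

View pics/w4.png

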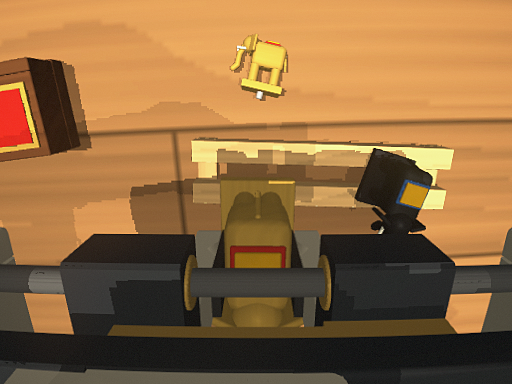

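View pics/s4.png

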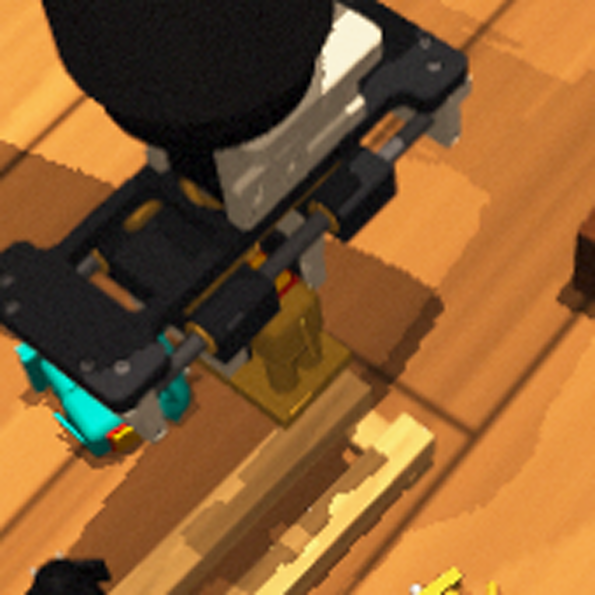

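Run:
```python
from h import *
o=sensors.get_obs();s=cams.snapshot("wrist");crop(s,"w4c",205,165,110,60,7)
for v in(179,181,183):
  for u in (221.5,295):
    p=onz(s,(u,v),o['tool_pos'][2]-.0236);print(v,u,Rt(o).inv().apply(p-o['tool_pos']).round(4))
```

```text
179 221.5 [ 0.0322 -0.0198  0.0236]
179 295 [0.0322 0.0225 0.0236]
181 221.5 [ 0.031  -0.0198  0.0236]
181 295 [0.031  0.0226 0.0236]
183 221.5 [ 0.0298 -0.0198  0.0236]
183 295 [0.0298 0.0226 0.0236]
```

View pics/w4c.png

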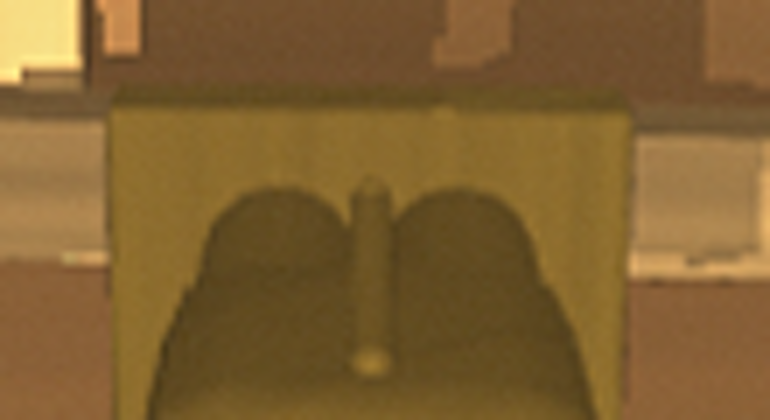

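>>> move_arm:
  commands:
    - [0,0.4,-2,0,0,0,0.08]
    - [0,1,-7,0,0,0,0.25]
    - [0,2,-12.5,0,0,0,0.42]
    - [0,3,-18,0,0,0,0.6]
    - [0,4,-23.5,0,0,0,0.78]
    - [0,5,-29,0,0,0,0.95]
    - [0,5.5,-33.5,0,0,0,1.12]
    - [0,5.8,-35.8,0,0,0,1.29]

```text
clock: 8.05
tool_pos: [0.6117, 0.2235, 0.1915]
orientation: [179.8, -0.0, -76.2]
force: [-0.7, 0.1, -3.9]
opening: 0.0298
```

Run:
```python
from h import *
go([.6138,.222,.11],-85.85)
```

```text
shift cm [ 0.19 -0.19  8.15] turn [ 0.0026 -0.001   0.1676]
```

>>> move_arm:
  commands:
    - [0,0.1,-0.1,1,0,0,0.05]
    - [0,0.2,-0.2,3,0,0,0.1]
    - [0,0.2,-0.2,5,0,0,0.15]
    - [0,0.2,-0.2,7,0,0,0.168]
    - [0,0.2,-0.2,7.8,0,0,0.168]
    - [0,0.2,-0.2,8.15,0,0,0.168]
    - [0,0.2,-0.2,8.15,0,0,0.168]
    - [0,0.2,-0.2,8.15,0,0,0.168]

```text
clock: 9.05
tool_pos: [0.6151, 0.2201, 0.1128]
orientation: [-179.9, 0.0, -85.6]
force: [-0.2, 0.4, -3.3]
opening: 0.0297
```

Run:
```python
from h import *
go([.6138,.222,.085],-85.85)
o=sensors.get_obs();print(o['force'],o['tool_pos'],o['orientation'],o['opening'])
s=cams.snapshot("wrist");cv2.imwrite("pics/w5.png",s["frame"][:,:,::-1])
s=cams.snapshot("scene");crop(s,"s5",250,30,170,170,3.5)
```

```text
shift cm [-0.2   0.12  2.78] turn [-0.0011  0.0005  0.0038]
[-0.19487037  0.36729085 -3.34801663] [0.6150783  0.22009474 0.11284358] [-1.79938092e+02  2.80136192e-02 -8.56326421e+01] 0.02972805817276478
```

View pics/w5.png

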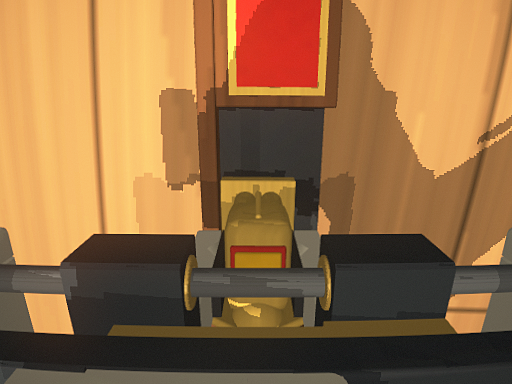

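View pics/s5.png

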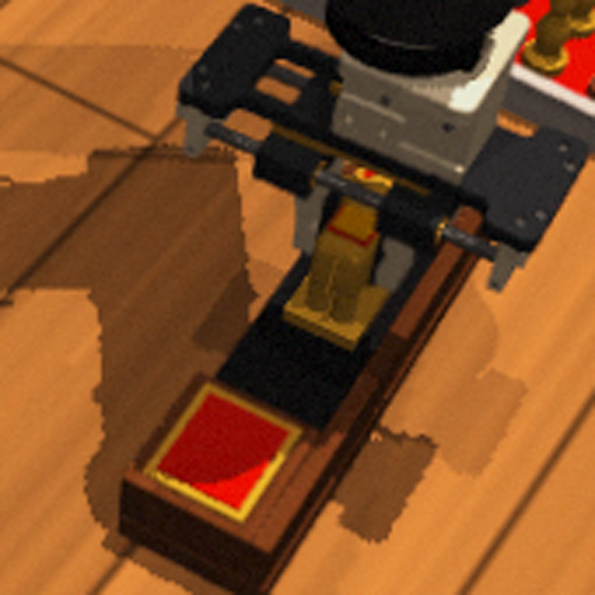

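Run:
```python
from h import *
s=cams.snapshot("wrist");im=s["frame"][85:235,180:345,::-1]
im=np.clip(im.astype(float)*1.7,0,255).astype(np.uint8)
cv2.imwrite("pics/w5c.png",cv2.resize(im,None,fx=4,fy=4,interpolation=cv2.INTER_CUBIC))
```

```text
(no output)
```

View pics/w5c.png

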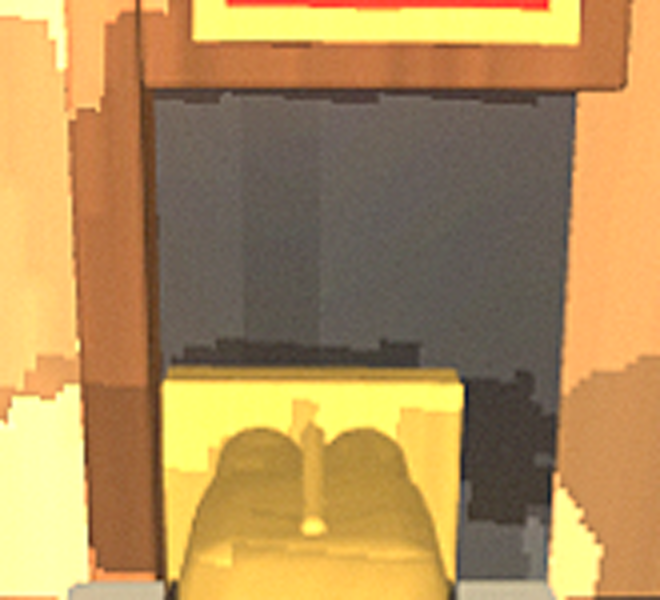

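Run:
```python
from h import *
o=sensors.get_obs();s=cams.snapshot("wrist");R=Rt(o)
f=lambda p,z:R.inv().apply(onz(s,(p[0]/4+180-.4,p[1]/4+85-.4),z)-o['tool_pos'])
a,b=f((143,95),.058),f((155,570),.058);print("lip top",a,b,np.degrees(np.arctan2((b-a)[1],(b-a)[0])))
a,b=f((155,100),.04),f((160,360),.04);print("deck edge",a,b,np.degrees(np.arctan2((b-a)[1],(b-a)[0])))
a,b=f((576,100),.04),f((552,540),.04);print("back",a,b,np.degrees(np.arctan2((b-a)[1],(b-a)[0])))
z=o['tool_pos'][2]-.0236
a,b=f((163,380),z),f((163,580),z);print("base L",a,b,)
a,b=f((461,380),z),f((455,580),z);print("base R",a,b,)
```

```text
lip top [ 0.07062457 -0.02757186  0.05466123] [-0.01080902 -0.02834398  0.05470209] -179.45675464351157
deck edge [ 0.06911832 -0.02779665  0.07266218] [ 0.0229126  -0.02834131  0.07268545] -179.3246542963362
back [0.06924752 0.04501463 0.07259997] [-0.01219522  0.04501901  0.07264017] 179.99691899269177
base L [ 0.03177214 -0.02211989  0.0236032 ] [ 0.00062462 -0.02314966  0.02361946]
base R [0.03179513 0.02076923 0.02356659] [0.00066043 0.02091993 0.02358183]
```

>>> move_arm:
  commands:
    - [0,0,0,0.4,0,0,0.003]
    - [0,0,0,1,0,0,0.006]
    - [0,0,0,1.6,0,0,0.006]
    - [0,0,0,2.1,0,0,0.006]
    - [0,0,0,2.4,0,0,0.006]
    - [0,0,0,2.5,0,0,0.006]
    - [0,0,0,2.5,0,0,0.006]
    - [0,0,0,2.5,0,0,0.006]

```text
clock: 10.25
tool_pos: [0.6148, 0.22, 0.0873]
orientation: [-180.0, 0.0, -86.0]
force: [0.5, 0.2, -3.1]
opening: 0.0296
```

>>> move_arm:
  commands:
    - [0,0,0,0.02,0,0,0]
    - [0,0,0,0.05,0,0,0]
    - [0,0,0,0.08,0,0,0]
    - [0,0,0,0.11,0,0,0]
    - [0,0,0,0.14,0,0,0]
    - [0,0,0,0.17,0,0,0]
    - [0,0,0,0.2,0,0,0]
    - [0,0,0,0.2,0,0,0]

```text
clock: 11.25
tool_pos: [0.6147, 0.2199, 0.085]
orientation: [180.0, -0.0, -86.0]
force: [-0.2, -1.0, -3.1]
opening: 0.0298
```

>>> move_arm:
  commands:
    - [0,0,0,0.01,0,0,0]
    - [0,0,0,0.02,0,0,0]
    - [0,0,0,0.03,0,0,0]
    - [0,0,0,0.04,0,0,0]
    - [0,0,0,0.05,0,0,0]
    - [0,0,0,0.06,0,0,0]
    - [0,0,0,0.07,0,0,0]
    - [0,0,0,0.08,0,0,0]

```text
clock: 12.25
tool_pos: [0.6147, 0.2199, 0.0843]
orientation: [180.0, -0.0, -86.0]
force: [0.5, -0.5, -2.7]
opening: 0.0298
```

>>> move_arm:
  commands:
    - [0,0,0,0.01,0,0,0]
    - [0,0,0,0.02,0,0,0]
    - [0,0,0,0.03,0,0,0]
    - [0,0,0,0.04,0,0,0]
    - [0,0,0,0.05,0,0,0]
    - [0,0,0,0.06,0,0,0]
    - [0,0,0,0.06,0,0,0]
    - [0,0,0,0.06,0,0,0]

```text
clock: 13.25
tool_pos: [0.6147, 0.2199, 0.0837]
orientation: [-180.0, 0.0, -86.0]
force: [0.0, 0.3, -3.2]
opening: 0.0298
```

>>> move_arm:
  commands:
    - [0,0,0,0.01,0,0,0]
    - [0,0,0,0.02,0,0,0]
    - [0,0,0,0.03,0,0,0]
    - [0,0,0,0.04,0,0,0]
    - [0,0,0,0.05,0,0,0]
    - [0,0,0,0.06,0,0,0]
    - [0,0,0,0.06,0,0,0]
    - [0,0,0,0.06,0,0,0]

```text
clock: 14.25
tool_pos: [0.6148, 0.2199, 0.0834]
orientation: [-180.0, 0.0, -86.0]
force: [-2.3, -1.5, 4.0]
opening: 0.0301
```

>>> move_arm:
  commands:
    - [0,0,-0.05,-0.01,0,0,0]
    - [0,0,-0.1,-0.01,0,0,0]
    - [0,0,-0.16,-0.01,0,0,0]
    - [0,0,-0.22,-0.01,0,0,0]
    - [0,0,-0.28,-0.01,0,0,0]
    - [0,0,-0.34,-0.01,0,0,0]
    - [0,0,-0.38,-0.01,0,0,0]
    - [0,0,-0.4,-0.01,0,0,0]

```text
clock: 15.25
tool_pos: [0.617, 0.2198, 0.0834]
orientation: [179.8, -0.0, -86.0]
force: [-10.3, 0.6, 10.0]
opening: 0.0297
```

Run:
```python
from h import *
o=sensors.get_obs();print(o['force'],o['moment'],o['tool_pos'],o['orientation'],o['opening'])
s=cams.snapshot("wrist");im=s["frame"][85:235,180:345,::-1]
im=np.clip(im.astype(float)*1.7,0,255).astype(np.uint8)
cv2.imwrite("pics/w6c.png",cv2.resize(im,None,fx=4,fy=4,interpolation=cv2.INTER_CUBIC))
s=cams.snapshot("scene");crop(s,"s6",300,50,100,100,6)
```

```text
[-10.34754464   0.62563625  10.03478716] [0.12497328 4.12033559 0.0070511 ] [0.61697852 0.21980556 0.08335795] [ 1.79835485e+02 -4.16902194e-02 -8.59958497e+01] 0.029730064855659183
```

View pics/w6c.png

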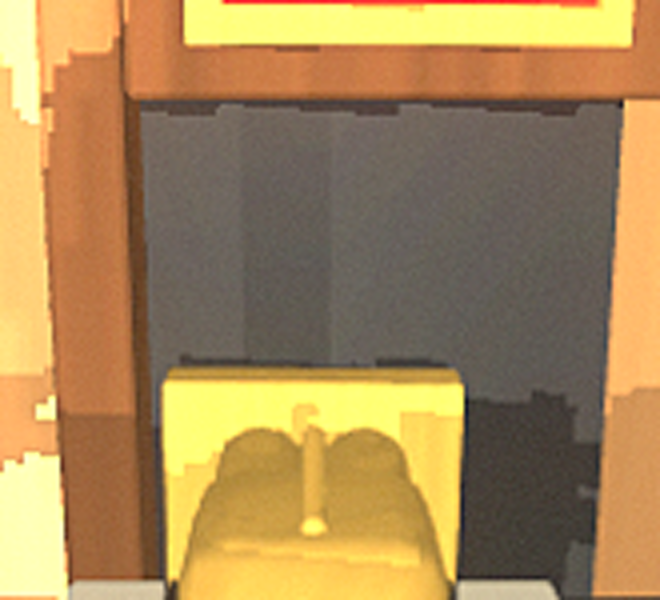

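View pics/s6.png

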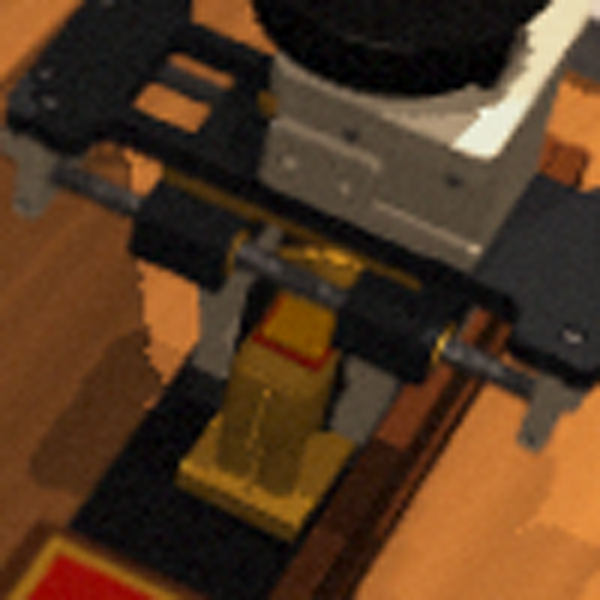

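Run:
```python
from h import *
o=sensors.get_obs();s=cams.snapshot("wrist");R=Rt(o)
f=lambda p,z:R.inv().apply(onz(s,(p[0]/4+180-.4,p[1]/4+85-.4),z)-o['tool_pos'])
a,b=f((125,95),.058),f((143,570),.058);print("lip top",a,b)
a,b=f((143,100),.04),f((150,360),.04);print("deck edge",a,b)
z=.06
a,b=f((163,382),z),f((167,580),z);print("base L",a,b,)
a,b=f((463,382),z),f((455,580),z);print("base R",a,b,)
```

```text
lip top [ 0.07163761 -0.02636185  0.02531412] [ 0.00149145 -0.02636729  0.02526285]
deck edge [ 0.07023545 -0.02618663  0.04331368] [ 0.02992856 -0.02643419  0.04328351]
base L [ 0.03149058 -0.02211778  0.02329715] [ 0.00070901 -0.02252686  0.02327346]
base R [0.03147348 0.02102749 0.02342291] [0.00067461 0.02087661 0.02339997]
```

>>> move_arm:
  commands:
    - [0,0,0,-0.03,0,0,0]
    - [0,0,0,-0.07,0,0,0]
    - [0,0,0,-0.1,0,0,0]
    - [0,0,0,-0.1,0,0,0]
    - [0,0,0,-0.1,0,0,0]
    - [0,0,0,-0.1,0,0,0]
    - [0,0,0,-0.1,0,0,0]
    - [0,0,0,-0.1,0,0,0]

```text
clock: 16.4
tool_pos: [0.6187, 0.2202, 0.0841]
orientation: [-180.0, 0.0, -86.0]
force: [0.4, -0.2, -4.5]
opening: 0.0297
```

>>> move_arm:
  commands:
    - [0,0,-0.05,0,0,0,0]
    - [0,0,-0.1,0,0,0,0]
    - [0,0,-0.13,0,0,0,0]
    - [0,0,-0.16,0,0,0,0]
    - [0,0,-0.18,0,0,0,0]
    - [0,0,-0.2,0,0,0,0]
    - [0,0,-0.2,0,0,0,0]
    - [0,0,-0.2,0,0,0,0]

```text
clock: 17.4
tool_pos: [0.6204, 0.2202, 0.0841]
orientation: [180.0, -0.0, -86.0]
force: [-1.8, 0.2, -2.5]
opening: 0.0298
```

>>> move_arm:
  commands:
    - [0,0,-0.01,0,0,0,0]
    - [0,0,-0.02,0,0,0,0]
    - [0,0,-0.03,0,0,0,0]
    - [0,0,-0.04,0,0,0,0]
    - [0,0,-0.05,0,0,0,0]
    - [0,0,-0.06,0,0,0,0]
    - [0,0,-0.06,0,0,0,0]
    - [0,0,-0.06,0,0,0,0]

```text
clock: 18.4
tool_pos: [0.6206, 0.2202, 0.0841]
orientation: [179.9, -0.0, -86.0]
force: [-6.0, 0.7, -0.1]
opening: 0.0298
```

>>> move_arm:
  commands:
    - [0,0,0.02,0.01,0,0,0]
    - [0,0,0.02,0.02,0,0,0]
    - [0,0,0.02,0.03,0,0,0]
    - [0,0,0.02,0.04,0,0,0]
    - [0,0,0.02,0.05,0,0,0]
    - [0,0,0.02,0.055,0,0,0]
    - [0,0,0.02,0.06,0,0,0]
    - [0,0,0.02,0.06,0,0,0]

```text
clock: 19.4
tool_pos: [0.6205, 0.2201, 0.0835]
orientation: [179.9, -0.0, -86.0]
force: [-4.8, -0.4, 0.3]
opening: 0.0296
```

>>> move_arm:
  commands:
    - [0,-0.1,0,0,0,0,0]
    - [0,-0.2,0,0,0,0,0]
    - [0,-0.3,0,0,0,0,0]
    - [0,-0.4,0,0,0,0,0]
    - [0,-0.5,0,0,0,0,0]
    - [0,-0.6,0,0,0,0,0]
    - [0,-0.7,0,0,0,0,0]
    - [0,-0.8,0,0,0,0,0]

```text
clock: 20.4
tool_pos: [0.6201, 0.2266, 0.0835]
orientation: [179.9, -0.1, -86.0]
force: [-3.8, -6.2, 0.2]
opening: 0.0299
```

>>> move_arm:
  commands:
    - [0,-0.15,0,0,0,0,0]
    - [0,-0.3,0,0,0,0,0]
    - [0,-0.45,0,0,0,0,0]
    - [0,-0.6,0,0,0,0,0]
    - [0,-0.75,0,0,0,0,0]
    - [0,-0.9,0,0,0,0,0]
    - [0,-1.05,0,0,0,0,0]
    - [0,-1.2,0,0,0,0,0]

```text
clock: 21.4
tool_pos: [0.6192, 0.2385, 0.0835]
orientation: [179.9, -0.1, -86.0]
force: [-3.6, -5.7, 0.2]
opening: 0.0298
```

>>> move_arm:
  commands:
    - [0,-0.1,0,0,0,0,0]
    - [0,-0.2,0,0,0,0,0]
    - [0,-0.3,0,0,0,0,0]
    - [0,-0.4,0,0,0,0,0]
    - [0,-0.5,0,0,0,0,0]
    - [0,-0.6,0,0,0,0,0]
    - [0,-0.7,0,0,0,0,0]
    - [0,-0.8,0,0.01,0,0,0]

```text
clock: 22.4
tool_pos: [0.6186, 0.2463, 0.0834]
orientation: [179.9, -0.2, -86.0]
force: [-3.2, -5.2, 0.9]
opening: 0.03
```

Run:
```python
from h import *
s=cams.snapshot("scene");crop(s,"s7",300,50,100,100,6)
s=cams.snapshot("wrist");im=s["frame"][85:235,180:345,::-1]
im=np.clip(im.astype(float)*1.7,0,255).astype(np.uint8)
cv2.imwrite("pics/w7c.png",cv2.resize(im,None,fx=4,fy=4,interpolation=cv2.INTER_CUBIC))
```

```text
(no output)
```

View pics/s7.png

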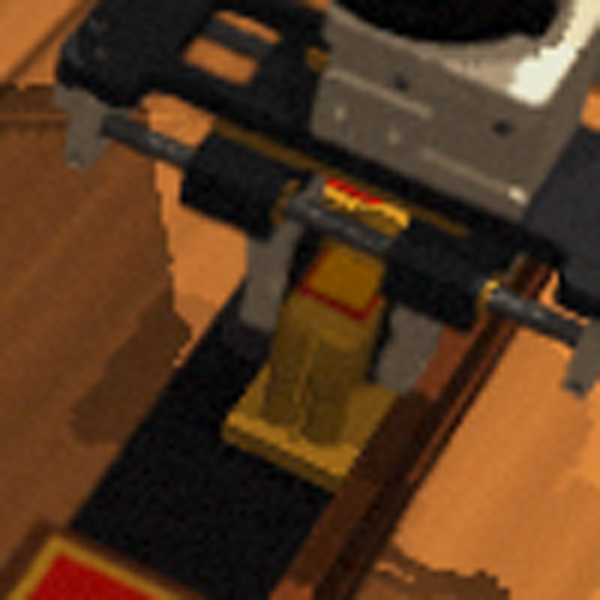

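View pics/w7c.png

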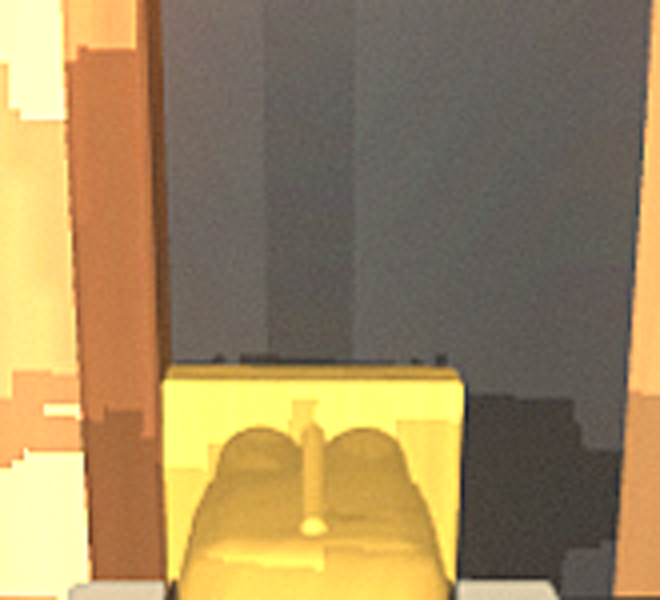

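>>> move_arm:
  commands:
    - [0,-0.05,0,0.01,0,0,0]
    - [0,-0.1,0,0.01,0,0,0]
    - [0,-0.15,0,0.01,0,0,0]
    - [0,-0.2,0,0.01,0,0,0]
    - [0,-0.25,0,0.01,0,0,0]
    - [0,-0.3,0,0.01,0,0,0]
    - [0,-0.35,0,0.01,0,0,0]
    - [0,-0.4,0,0.01,0,0,0]

```text
clock: 23.5
tool_pos: [0.6183, 0.2505, 0.0833]
orientation: [179.9, -0.1, -86.0]
force: [-3.7, -5.7, 0.1]
opening: 0.03
```

>>> move_arm:
  commands:
    - [0,-0.05,0,0,0,0,0]
    - [0,-0.1,0,0.01,0,0,0]
    - [0,-0.15,0,0.01,0,0,0]
    - [0,-0.2,0,0.01,0,0,0]
    - [0,-0.25,0,0.01,0,0,0]
    - [0,-0.3,0,0.01,0,0,0]
    - [0,-0.3,0,0.01,0,0,0]
    - [0,-0.3,0,0.01,0,0,0]

```text
clock: 24.5
tool_pos: [0.6181, 0.2544, 0.0828]
orientation: [179.9, -0.1, -86.0]
force: [-2.9, -4.1, -3.3]
opening: 0.0299
```

>>> move_arm:
  commands:
    - [0,0,0,0.02,0,0,0]
    - [0,0,0,0.04,0,0,0]
    - [0,0,0,0.06,0,0,0]
    - [0,0,0,0.08,0,0,0]
    - [0,0,0,0.1,0,0,0]
    - [0,0,0,0.1,0,0,0]
    - [0,0,0,0.1,0,0,0]
    - [0,0,0,0.1,0,0,0]

```text
clock: 25.5
tool_pos: [0.6181, 0.2545, 0.0825]
orientation: [179.9, -0.1, -86.0]
force: [-5.7, -5.2, 1.1]
opening: 0.0296
```

>>> move_arm:
  commands:
    - [0,-0.03,0,0,0,0,0]
    - [0,-0.06,0,0,0,0,0]
    - [0,-0.09,0,0,0,0,0]
    - [0,-0.12,0,0,0,0,0]
    - [0,-0.15,0,0,0,0,0]
    - [0,-0.15,0,0,0,0,0]
    - [0,-0.15,0,0,0,0,0]
    - [0,-0.15,0,0,0,0,0]

```text
clock: 26.5
tool_pos: [0.618, 0.2549, 0.0824]
orientation: [179.9, -0.2, -86.0]
force: [-4.1, -7.3, 1.7]
opening: 0.0302
```

>>> move_arm:
  commands:
    - [0,0.05,0,0,0,0,0]
    - [0,0.1,0,0,0,0,0]
    - [0,0.15,0,0,0,0,0]
    - [0,0.2,0,0,0,0,0]
    - [0,0.2,0,0.01,0,0,0]
    - [0,0.2,0,0.02,0,0,0]
    - [0,0.2,0,0.03,0,0,0]
    - [0,0.2,0,0.03,0,0,0]

```text
clock: 27.5
tool_pos: [0.6181, 0.2545, 0.0823]
orientation: [180.0, -0.0, -86.0]
force: [-5.4, -2.9, 1.2]
opening: 0.0299
```

>>> move_arm:
  commands:
    - [0,0.03,0,0,0,0,0]
    - [0,0.06,0,0,0,0,0]
    - [0,0.09,0,0,0,0,0]
    - [0,0.12,0,0,0,0,0]
    - [0,0.15,0,0,0,0,0]
    - [0,0.15,0,0,0,0,0]
    - [0,0.15,0,0.01,0,0,0]
    - [0,0.15,0,0.02,0,0,0]

```text
clock: 28.5
tool_pos: [0.6182, 0.254, 0.0821]
orientation: [180.0, 0.0, -86.0]
force: [-7.8, 0.6, 1.8]
opening: 0.0299
```

>>> move_arm:
  commands:
    - [0,0,0.02,0,0,0,0]
    - [0,0,0.04,0,0,0,0]
    - [0,0,0.05,0.01,0,0,0]
    - [0,0,0.05,0.02,0,0,0]
    - [0,0,0.05,0.03,0,0,0]
    - [0,0,0.05,0.04,0,0,0]
    - [0,0,0.05,0.05,0,0,0]
    - [0,0,0.05,0.05,0,0,0]

```text
clock: 29.5
tool_pos: [0.6181, 0.2539, 0.0816]
orientation: [-180.0, 0.0, -86.0]
force: [-6.1, 0.3, 0.0]
opening: 0.0298
```

>>> move_arm:
  commands:
    - [0,0,0.02,0.01,0,0,0]
    - [0,0,0.04,0.02,0,0,0]
    - [0,0,0.05,0.03,0,0,0]
    - [0,0,0.05,0.04,0,0,0]
    - [0,0,0.05,0.06,0,0,0]
    - [0,0,0.05,0.08,0,0,0]
    - [0,0,0.05,0.1,0,0,0]
    - [0,0,0.05,0.1,0,0,0]

```text
clock: 30.5
tool_pos: [0.6181, 0.2532, 0.0803]
orientation: [-180.0, 0.0, -86.0]
force: [-1.1, 1.8, -3.3]
opening: 0.0297
```

>>> move_arm:
  commands:
    - [0,-0.01,0,0.04,0,0,0]
    - [0,-0.02,0,0.08,0,0,0]
    - [0,-0.02,0,0.12,0,0,0]
    - [0,-0.02,0,0.16,0,0,0]
    - [0,-0.02,0,0.2,0,0,0]
    - [0,-0.02,0,0.24,0,0,0]
    - [0,-0.02,0,0.28,0,0,0]
    - [0,-0.02,0,0.28,0,0,0]

```text
clock: 31.5
tool_pos: [0.6177, 0.2534, 0.0774]
orientation: [180.0, -0.0, -86.0]
force: [0.4, 0.3, -2.7]
opening: 0.0299
```

>>> move_arm:
  commands:
    - [0,0,0,0.04,0,0,0]
    - [0,0,0,0.08,0,0,0]
    - [0,0,0,0.12,0,0,0]
    - [0,0,0,0.16,0,0,0]
    - [0,0,0,0.2,0,0,0]
    - [0,0,0,0.24,0,0,0]
    - [0,0,0,0.28,0,0,0]
    - [0,0,0,0.3,0,0,0]

```text
clock: 32.5
tool_pos: [0.6177, 0.2534, 0.0744]
orientation: [180.0, -0.0, -86.0]
force: [0.4, 0.3, -3.2]
opening: 0.0303
```

>>> move_arm:
  commands:
    - [0,0,0,0.01,0,0,0]
    - [0,0,0,0.02,0,0,0]
    - [0,0,0,0.03,0,0,0]
    - [0,0,0,0.04,0,0,0]
    - [0,0,0,0.05,0,0,0]
    - [0,0,0,0.06,0,0,0]
    - [0,0,0,0.07,0,0,0]
    - [0,0,0,0.07,0,0,0]

```text
clock: 33.5
tool_pos: [0.6177, 0.2534, 0.0738]
orientation: [180.0, 0.0, -86.0]
force: [-1.1, 0.2, -3.3]
opening: 0.0299
```

>>> move_arm:
  commands:
    - [0,0,0,0.01,0,0,0]
    - [0,0,0,0.02,0,0,0]
    - [0,0,0,0.03,0,0,0]
    - [0,0,0,0.04,0,0,0]
    - [0,0,0,0.05,0,0,0]
    - [0,0,0,0.05,0,0,0]
    - [0,0,0,0.05,0,0,0]
    - [0,0,0,0.05,0,0,0]

```text
clock: 34.5
tool_pos: [0.6178, 0.2533, 0.0735]
orientation: [-180.0, -0.0, -86.0]
force: [-2.3, -0.9, 2.2]
opening: 0.0297
```

>>> move_arm:
  commands:
    - [3.2,0,0,0.02,0,0,0]
    - [3.6,0,0,0.02,0,0,0]
    - [4.2,0,0,0.02,0,0,0]
    - [5,0,0,0.02,0,0,0]
    - [6,0,0,0.02,0,0,0]
    - [6,0,0,0.0,0,0,0]
    - [6,0,0,0,0,0,0]
    - [6,0,0,0,0,0,0]

```text
clock: 35.5
tool_pos: [0.6178, 0.2534, 0.0733]
orientation: [-180.0, 0.0, -86.0]
force: [0.0, 0.3, 0.2]
opening: 0.0599
```

>>> move_arm:
  commands:
    - [6,0,0,-0.3,0,0,0]
    - [6,0,0,-1,0,0,0]
    - [6,0,0,-2.5,0,0,0]
    - [6,0,0,-5,0,0,0]
    - [6,0,0,-8,0,0,0]
    - [6,0,0,-11,0,0,0]
    - [6,0,0,-14,0,0,0]
    - [6,0,0,-15,0,0,0]

```text
clock: 36.5
tool_pos: [0.6187, 0.2538, 0.2269]
orientation: [-179.8, 0.1, -86.0]
force: [-0.4, -0.1, -0.7]
opening: 0.06
```

>>> move_arm:
  commands:
    - [6,1,0,0,0,0,0]
    - [6,4,0,0,0,0,0]
    - [6,9,0,0,0,0,0]
    - [6,14,0,0,0,0,0]
    - [6,19,0,0,0,0,0]
    - [6,22,0,0,0,0,0]
    - [6,23,0,0,0,0,0]
    - [6,23,0,0,0,0,0]

```text
clock: 37.5
tool_pos: [0.6334, 0.0233, 0.2224]
orientation: [179.9, -0.0, -86.1]
force: [0.1, 0.6, -0.0]
opening: 0.0599
```

Run:
```python
from h import *
o=sensors.get_obs();print(o['clock'],o['force'],o['tool_pos'],o['opening'])
s=cams.snapshot("scene");cv2.imwrite("pics/s9.png",s["frame"][:,:,::-1]);crop(s,"s9c",270,40,140,150,4)
s=cams.snapshot("top");crop(s,"t9",70,100,350,210,2.2)
```

```text
37.5 [ 0.09896384  0.62772739 -0.03685039] [0.6334474  0.02332311 0.22243571] 0.05988454790968454
```

View pics/s9c.png

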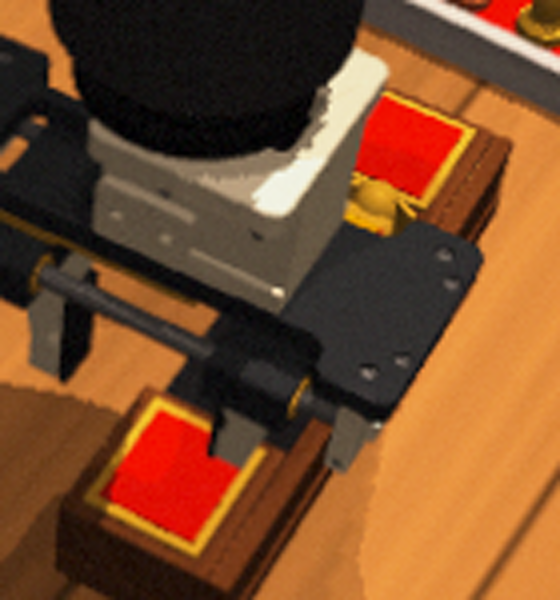

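View pics/t9.png

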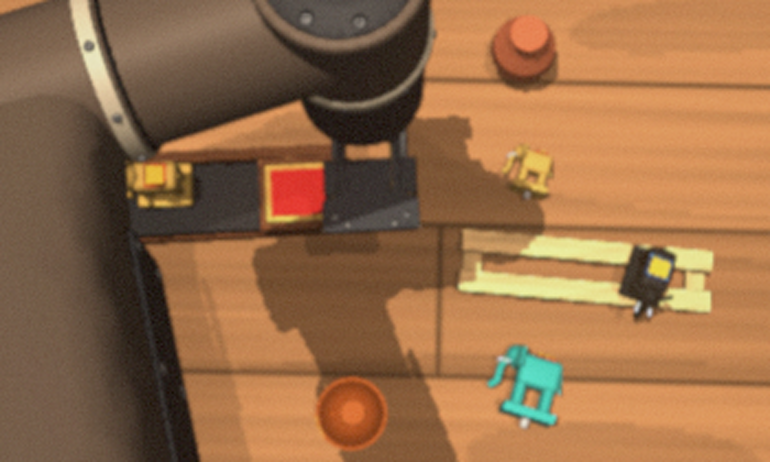

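View pics/s9.png

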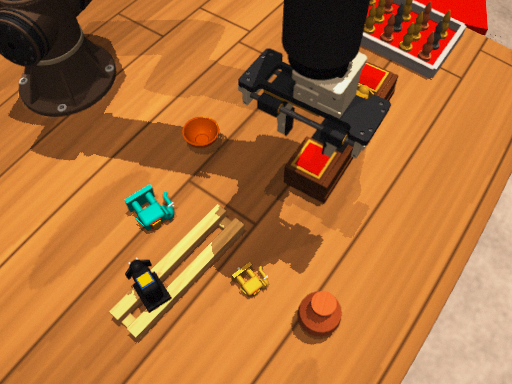

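>>> move_arm:
  commands:
    - [6,2,0.5,0,0,0,0]
    - [6,5,2,0,0,0,0]
    - [6,9,4,0,0,0,0]
    - [6,13,6,0,0,0,0]
    - [6,16,8,0,0,0,0]
    - [6,18,9,0,0,0,0]
    - [6,19,9.5,0,0,0,0]
    - [6,19,9.5,0,0,0,0]

```text
clock: 38.6
tool_pos: [0.5525, -0.1724, 0.2233]
orientation: [-180.0, 0.0, -86.0]
force: [0.6, 0.4, -0.5]
opening: 0.0601
```

Run:
```python
from h import *
s=cams.snapshot("scene");crop(s,"s10c",270,40,140,150,4)
t=cams.snapshot("top");crop(t,"t10",70,155,170,65,4.5)
```

```text
(no output)
```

View pics/s10c.png

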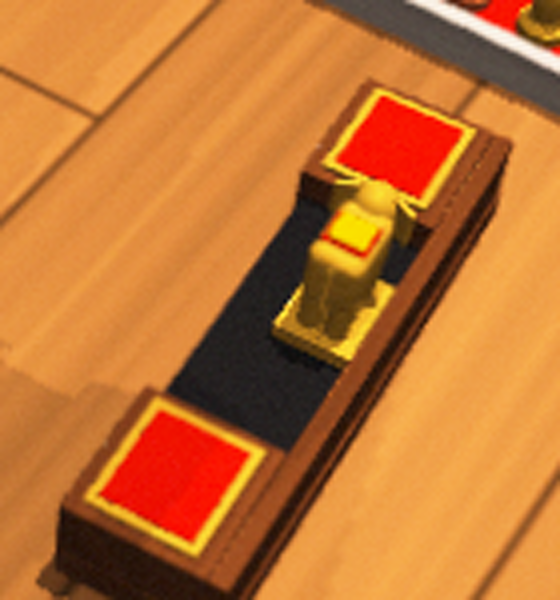

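View pics/t10.png

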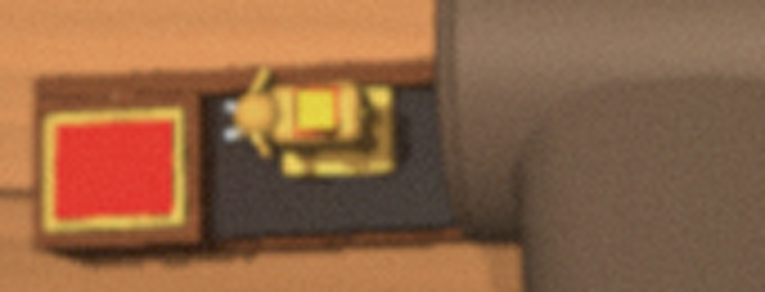

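Run:
```python
from h import *
s=cams.snapshot("scene");t=cams.snapshot("top")
print(tri(s,(353/4+270-.4,233/4+40-.4),t,(316/4.5+70-.4,110/4.5+155-.4)))
from plant import job
print(job.close_job())
```

```text
(array([0.61964276, 0.24892504, 0.10691562]), np.float64(0.0002883613180387659))
the job is handed in; nothing more can be done
None
```

The brass elephant is seated upright in the hole on the display stand, released, with its base broadside against the front lip. I handed the job in at about 39 s.

**What I did**
- I gripped it by the torso (30 mm opening) and lifted it off the rack. Then I turned it side-on to the lip and touched it down on the deck.
- My first push towards the lip with the pin on the deck stuck: the wrist read 10 N sideways and 10 N up, about 13 N on the deck after allowing for the elephant's weight. I lifted it under 1 mm, brought it to the lip clear of the deck, and touched down again.
- I slid it about 34 mm along the lip with about 3–6 N on lip and deck. The pin caught in the hole's chamfer and overshot slightly. Backing up 1–2 mm and easing the lip pressure let it drop in.
- I pressed it home with about 5 N on the deck, opened the fingers and backed the arm away.

**Last checks**
- **Seating:** the tool stopped 10.1 mm below its height when riding on the deck, which matches the 10 mm pin. It stopped against a clear contact.
- **Cloth height:** the two cameras put the cloth at 0.107 m, against 0.109 m expected, so within the 2 mm calibration.
- **Pictures:** the elephant stands upright with its base against the lip. The black elephant, vase and bowl look unmoved, and the arm is touching nothing.

**What disagreed**
- My first estimate of the pin's position relative to the gripper was about 5 mm off because I misread the base edge. I corrected it from a closer picture before touching down.
- The task says the figures' length runs along the rack, but this elephant stood across it. I gripped it as it stood.

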